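Fit the spout to the counter-top water filter

TASK

Fit the steel spout to the new counter-top water filter: pull the red dust plug out of the push-fit port on the tap post and throw it away through the push flap of the blue bin, letting the flap close again. Then take the spout from its packing and push its stem upright into the port, past the seal, until it is fully home on the bottom, with the nozzle over the drip tray; let go and leave everything else on the ledge where it stands.

Things in the scene. Friction and masses are not known exactly. Their poses are not given: they have to be found in the camera images.
- filter: Fixed water filter; origin on the ledge under the port's axis, z up, front towards -x. White base 30 mm high, 145 mm to the front, 60 mm to the back and 60 mm to each side of the port's axis. On its +y side, 125 mm from the axis and 15 mm back, a white canister, 115 mm across, 160 mm high. Behind the canister a thin supply tube on the ledge, to 143 mm back. Tap post 41 mm across.
- port_mouth (a point): Centre of the round mouth of the push-fit port on top of the tap post, 100 mm above the ledge; axes as the filter. A grey collet ring (33 mm) forms a funnel 24 mm wide, narrowing over 6 mm to a vertical bore of 16 mm. A sprung rubber seal lip lies 12 to 18 mm below the mouth: the stem stops on it until pushed with some 6 to 15 N, then slides on against a steady 5 to 12 N.
- port_floor (a point): Centre of the hard bottom of the port's bore, 34 mm below port_mouth on the same axis; axes as the filter. Here the foot of the stem must end.
- drip_centre (a point): Centre of the round steel drip grille (86 mm across) on the filter's base, 95 mm in front (-x of the filter) of the port's axis, 32 mm above the ledge; axes as port_mouth.
- plug_mid (a point): Middle of the loose red plastic dust plug, 39 mm long, 30 g, its z along it towards the knob. 19.5 to 10 mm below this point: stem, 14 mm across, standing loosely in the port at the start; 8 to 5 mm below: thin flange, 27 mm across, just over the collet; from there to 19.5 mm above: round knob, 20 mm across, to grip. It pulls straight up without resistance.
- spout_mid (a point): Point on the stem's axis half-way up the loose steel spout (80 mm above its foot); z up along the stem. 220 g, 160 mm tall, balanced close to the stem's axis. Stem 15 mm across, its lowest 6 mm tapered to 11 mm; a dark ring 34 mm above the foot. 108 mm above the foot a level arm, 12 mm thick, leaves along its own -x and turns down to a nozzle 95 mm out.
- spout_finial (a point): Middle of the finial, the plain round top of the spout on the stem's axis, 20 mm across, from 118 to 160 mm above the foot (this point: 139 mm); the place to grip, from above, in any direction. The arm's upper side lies 25 mm below this point. Axes as spout_mid.
- spout_foot (a point): Centre of the lower end of the spout's stem, 80 mm below spout_mid; axes as spout_mid. At the start it is 20 mm above the ledge, in the pocket of the packing.
- spout_outlet (a point): Lower end of the spout's nozzle: 95 mm along the spout's own -x from the stem's axis and 70 mm above the foot; axes as spout_mid.
- kit: Fixed open cardboard carton, 139 x 110 mm, 66 mm high, filled with a pale packing block 60 mm high; origin at the centre of its underside. In its middle a vertical round pocket, 16.6 mm across and 40 mm deep, in which the spout stands upright (within 3 degrees) at the start, free to turn and to be lifted straight out.
- bin: Blue square waste bin with a white lid, fixed, 168 x 168 mm (lid 174 mm), 200 mm high; origin at the centre of its underside, z up. The only way in is the push flap in the lid's square opening of 120 x 120 mm, centred on the bin.
- flap_centre (a point): Centre of the top face of the bin's closed flap, 198 mm above the ledge, axes as the bin. The grey flap is a plate of 112 mm (along x) by 114 mm, 4 mm thick, hinged along the opening's +x edge (56 mm from the centre, in the bin's frame); its free edge at -x swings down into the bin. A light spring holds it shut: about 0.1 to 0.5 N at the free half pushes it open. It closes by itself when nothing holds it.
- bin_flap (a joint): Angle of the bin's flap in rad: 0 shut, growing as it swings down into the bin, 1.45 at most.
- tiffin: Bystander: three-tier steel tiffin, 123 mm diameter, about 226 mm high with its bail; origin at the centre of its underside.
- masala_dabba: Bystander: closed round steel spice tin, 185 mm diameter, 72 mm high, with a clasp; origin at the centre of its underside.
- tumbler: Bystander: steel tumbler, 68 mm diameter, 100 mm high; origin at the centre of its underside.
- katori: Bystander: small steel bowl, 96 mm diameter, 42 mm high; origin at the centre of its underside.
- salt_jar: Bystander: glass jar with a green cap, 72 mm diameter, 115 mm high; origin at the centre of its underside.
- elbow: Bystander: grey plastic elbow fitting lying flat, 22 mm thick with two legs of about 39 mm; origin under its corner.

How it is judged:
By the outcome, as a careful person would: the job done as asked, in the order asked, and still so for the second after the job is handed in, with the robot touching nothing.
It also fails if it takes over 58 s, if anything falls off the work surface, if the arm or the gripper's body presses on something with over 40 N, if the wrist force passes 120 N, or if a joint passes its speed limit or range.

ROBOT

A 6-joint arm with a two-finger parallel gripper is mounted at the origin on the work surface. World frame = base frame: x ahead of the robot, y to its left, z up, the work surface at z = 0. Lengths are in m, angles in rad, forces in N, time in s.
With the tool pointing down it reaches from about 0.25 to 0.85 m from the base axis. Payload 12.5 kg.
Tool frame: the origin (TCP) lies at the very end of the fingers, on their centre line; the grasp point (between the pads) lies 19 mm behind it; z points along the fingers, y is the line along which they close (so a half turn about z gives the same grasp; the last joint's range is limited). The gripper opens to 93 mm and grips with 3 to 60 N. Pads are 15 mm wide; open, the fingers measure 128 mm over their backs; the gripper's body (75 mm by 188 mm) begins 65 mm behind the grasp point.
Start: joints at [1.177, 0.351, 1.652, -0, 1.139, -0.085], TCP at [0.167, 0.524, 0.219] pointing down, gripper open.
Joint ranges: [-2.75, 2.75], [-0.79, 2.1], [0.01, 2.65], [-1.57, 4.71], [0.07, 3.14], [-2.87, 2.87]. Speed limits (rad/s): [2.22, 2.22, 2.79, 3.14, 3.14, 3.14].

INTERFACE

Orientations are given as [roll, pitch, yaw] about the fixed x, y, z axes, in that order (R = Rz(yaw) Ry(pitch) Rx(roll)).
In Python, from station import manip, get_image, ticket, look_for gives the robot as it stands.
- The arm moves only by the shell command python3 -m crank 'ROWS' [OPENING] [FORCE]. ROWS is JSON, one flat list of numbers, 6 for each row, row after row: the shift along the tool's x, y, z in cm, then the turn, a rotation vector about the tool's x, y, z in degrees. A call has 1 to 20 rows; each row shifts and turns the commanded pose from where the row before left it, along the tool's axes as they then stand; what a row does not reach is not made up. A row lasts 1/8 s, in which the tool goes at most 62.5 mm and 10.7 degrees, less where a joint would pass 70% of its speed; a pose out of reach is approached as far as the arm can. A call with a gripper value outside its range is refused whole. OPENING is the opening, from -1 (shut) to 1 (fully open), set as the call begins (- or left out, the last holds). The fingers move at their own pace and stop on an object; FORCE is the grip in N (left out, the last holds). Time passes only in rows, so rows that do not move let the fingers close. It gives the time, the measured TCP pose, the force, the opening and the grip force at its end, in the units of the state.
- manip.get_state(): the state, without advancing time (a new reading comes with each control period).
- get_image(name): name is "scene" or "top" or "wrist"; returns a dict with "pixels" (420x560x3 uint8, blue, green, red), "fx", "fy", "cx", "cy" (pixels), "dist_coeffs" ([k1, k2, p1, p2, k3] as OpenCV has them; the pictures are not rectified), "rvec" (rotation vector, rad) and "tvec" (3), from world to camera coordinates, as OpenCV has them. Camera axes: x right, y down, z forward; pixel columns grow to the right and rows downward; lengths in m; the calibration is good to about 2 mm. A picture is of the moment at which its call begins. There is no depth.
- ticket.hand_in(): hands the job in; it is judged then, once.
Trained networks look in the newest picture that a camera, given by its name, has taken for a name from the list of things; names that differ only in an ending like _2 or _b are one class to them, and where a whole thing is asked for, a point or a joint stands for the part that bears it (a point fixed in the world has none). Each returns a list of dicts, best first, with "p" (0 to 1); they miss things now and then, are a little off and sometimes report something else, mostly with a low value. They report only what shows in the picture. A call takes as long as a camera call.
- look_for(thing, camera): "rect" ([centre column, centre row, width, height] in pixels, round what is visible of it).
The state is a dict: "time": time; "qpos": joint angles; "dq": joint speeds; "joint_efforts": joint torques, N m; "position": TCP position; "ee_rot": TCP orientation; "wrist_force": force on the tool from outside, world axes, zero at the start; "moment": the same for the moment, N m; "finger_gap": opening from 0.0 (shut) to 1.0 (fully open); "grip_force": force on a finger pad.
Only numpy, scipy, OpenCV 4.12 (cv2) and the standard library are available. Lean on these libraries where they do the work, as an engineer would, in place of code of your own. Each camera call takes 0.05 s, during which the arm holds its last target. There are 200 camera calls.

## Working session

There is one attempt and no reset: what is moved stays moved. The work goes in short steps, Python scripts to look and compute and a shell command to move; the robot and the scene stay as the last step left them, time stands still between calls to the robot, and variables do not carry over. Pictures are saved under pics/ and viewed, at most 10 in all, crops included, and the job is handed in when it is done.

```bash
mkdir -p pics; cat > h.py <<'E'
from station import manip,get_image,ticket,look_for
import numpy as np,cv2
from scipy.spatial.transform import Rotation as R
def K(im): return np.array([[im['fx'],0,im['cx']],[0,im['fy'],im['cy']],[0,0,1.]]),np.array(im['dist_coeffs'],float)
def ray(im,u,v):
    k,d=K(im); p=cv2.undistortPoints(np.array([[[u,v]]],float),k,d)[0,0]
    Rm=cv2.Rodrigues(np.array(im['rvec'],float))[0]; t=np.array(im['tvec'],float).ravel()
    return -Rm.T@t, Rm.T@np.array([p[0],p[1],1.])
def atz(im,u,v,z):
    c,d=ray(im,u,v); return c+d*(z-c[2])/d[2]
def proj(im,P):
    k,d=K(im); return cv2.projectPoints(np.array(P,float).reshape(-1,1,3),np.array(im['rvec'],float),np.array(im['tvec'],float),k,d)[0][:,0]
def tri(obs):
    A=np.zeros((3,3));b=np.zeros(3)
    for im,u,v in obs:
        c,d=ray(im,u,v); d/=np.linalg.norm(d); M=np.eye(3)-np.outer(d,d); A+=M;b+=M@c
    return np.linalg.solve(A,b)
E
python3 - <<'E'
from h import *
ims={n:get_image(n) for n in('scene','top')}
a=np.hstack([ims['scene']['pixels'],ims['top']['pixels']])
for n in ims: cv2.imwrite(f'pics/{n}0.png',ims[n]['pixels'])
for n in ims: print(n,ray(ims[n],280,210))
for t in ['filter','plug_mid','spout_mid','kit','bin','bin_flap','tiffin','masala_dabba','tumbler','katori','salt_jar','elbow']:
    for n in ims:
        r=look_for(t,n)
        print(t,n,[(np.round(x['rect']).astype(int).tolist(),round(x['p'],2)) for x in r[:2]])
s=manip.get_state(); print(s)
E
```

```text
scene (array([1.03633653, 0.43977239, 0.87872659]), array([-0.46633416, -0.47063948, -0.74903398]))
top (array([ 0.4160203 , -0.0235623 ,  1.26383022]), array([ 0.11686755,  0.00597618, -0.99315452]))
filter scene [([296, 248, 100, 110], 0.93)]
filter top [([273, 219, 95, 82], 0.74), ([234, 140, 25, 34], 0.73)]
plug_mid scene [([447, 291, 130, 137], 0.54), ([280, 210, 10, 8], 0.46)]
plug_mid top [([289, 211, 8, 10], 0.52)]
spout_mid scene [([225, 148, 23, 38], 0.68)]
spout_mid top [([298, 145, 23, 25], 0.73), ([382, 163, 61, 46], 0.59)]
kit scene [([222, 174, 53, 52], 0.96), ([260, 324, 37, 55], 0.34)]
kit top [([379, 222, 51, 48], 0.93)]
bin scene [([448, 292, 132, 137], 0.85)]
bin top [([146, 240, 88, 73], 0.8)]
bin_flap scene [([457, 269, 73, 70], 0.7)]
bin_flap top [([140, 239, 46, 41], 0.97)]
tiffin scene [([175, 185, 54, 77], 0.87)]
tiffin top [([381, 163, 58, 46], 0.93)]
masala_dabba scene [([340, 355, 89, 101], 0.66), ([459, 268, 71, 63], 0.57)]
masala_dabba top [([182, 161, 63, 57], 0.71)]
tumbler scene [([210, 261, 30, 47], 0.8), ([446, 290, 130, 137], 0.31)]
tumbler top []
[... 304 characters left out ...]
([235, 254, 23, 19], 0.45)]
{'time': 1.3, 'qpos': array([ 1.17736866e+00,  3.50671954e-01,  1.65181753e+00, -1.02292542e-06,
        1.13908339e+00, -8.46146409e-02]), 'dq': array([ 0.00030646, -0.00020941,  0.00115251,  0.0011978 , -0.00099609,
        0.0007558 ]), 'joint_efforts': array([ 3.76480084e-04, -4.97250760e+01, -2.85476714e+01,  6.99805515e-02,
        2.21505255e-02, -8.00554972e-05]), 'position': array([0.16713734, 0.52397151, 0.21864126]), 'ee_rot': array([3.14157302e+00, 2.59751418e-06, 2.83278005e+00]), 'wrist_force': array([-0.40666546,  1.58082954, -0.14104484]), 'moment': array([ 0.02257663, -0.03999778,  0.02696383]), 'grip_force': 0.0, 'finger_gap': 0.9961864261492193}
```

View pics/scene0.png

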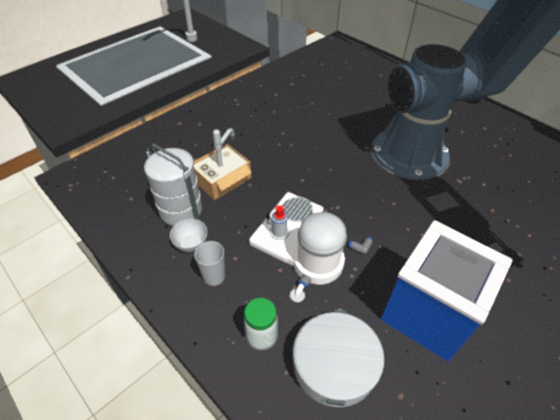

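View pics/top0.png

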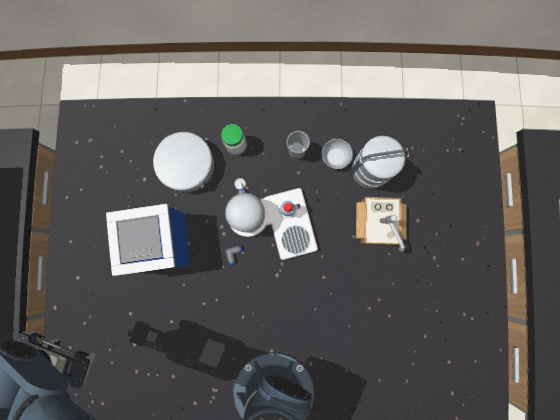

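```bash
python3 - <<'E'
from h import *
t=get_image('top');s=get_image('scene')
f=lambda v:np.round(v,4).tolist()
print('plug tri',f(tri([(t,289,208),(s,280,210)])), f(atz(t,289,208,.125)))
print('drip',f(atz(t,295.5,240,.032)), f(atz(s,297,210,.032)))
print('canister top',f(atz(t,245,213,.16)))
print('spout finial top',f(atz(t,393,218,.18)),f(tri([(t,393,218),(s,217,132)])),'nozzle',f(atz(t,402.5,247,.13)))
print('binlid corners',[f(atz(t,u,v,.2)) for u,v in[(107,211),(168,206),(175,266),(112,274)]])
print('flap corners',[f(atz(t,u,v,.198)) for u,v in[(118,219),(159,216),(162,259),(121,263)]])
print('kit',[f(atz(t,u,v,.066)) for u,v in[(364,198),(401,197),(402,243),(366,244)]])
big=lambda im,x,y,w,h:cv2.resize(im['pixels'][y:y+h,x:x+w],(400,300),interpolation=cv2.INTER_CUBIC)
a=np.vstack([np.hstack([big(s,400,210,120,90),big(t,90,190,120,90)]),np.hstack([big(s,190,120,80,60),big(t,350,180,100,75)])])
cv2.imwrite('pics/c1.png',a)
E
```

```text
plug tri [0.5579, -0.0429, 0.1103] [0.556, -0.0426, 0.125]
drip [0.4681, -0.0645, 0.032] [0.4753, -0.0598, 0.032]
canister top [0.537, 0.0807, 0.16]
spout finial top [0.523, -0.3273, 0.18] [0.5235, -0.3287, 0.1749] nozzle [0.445, -0.3667, 0.13]
binlid corners [[0.536, 0.4585, 0.2], [0.5506, 0.2874, 0.2], [0.389, 0.2626, 0.2], [0.3647, 0.4358, 0.2]]
flap corners [[0.5144, 0.4267, 0.198], [0.5233, 0.3119, 0.198], [0.4072, 0.2993, 0.198], [0.3947, 0.4126, 0.198]]
kit [[0.595, -0.2717, 0.066], [0.5988, -0.3858, 0.066], [0.4586, -0.3849, 0.066], [0.4555, -0.2753, 0.066]]
```

View pics/c1.png

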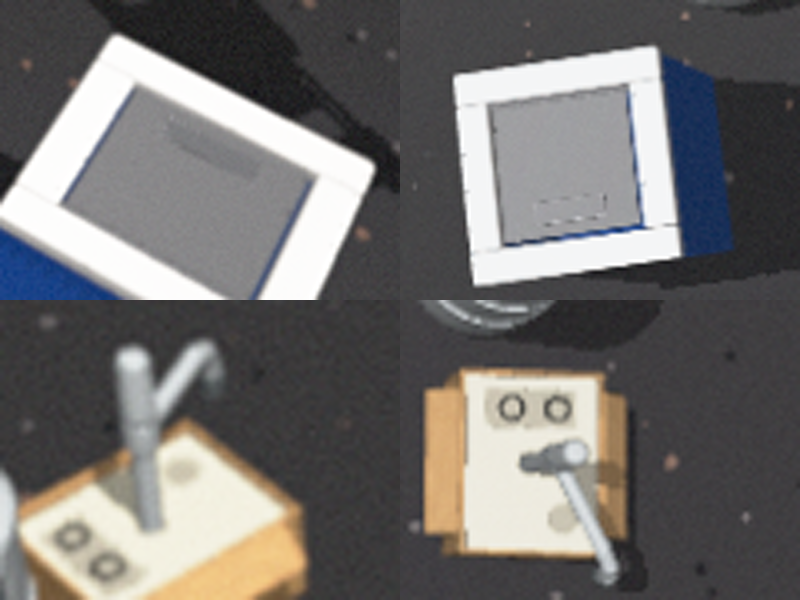

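```bash
cat >> h.py <<'E'
def go(x,y,z,yawdeg=None):
    s=manip.get_state(); Rm=R.from_euler('xyz',s['ee_rot']).as_matrix()
    d=Rm.T@(np.array([x,y,z])-s['position'])*100
    out='shift cm %s'%np.round(d,2)
    if yawdeg is not None:
        T=R.from_euler('xyz',[np.pi,0,np.radians(yawdeg)]).as_matrix()
        out+=' turn %s'%np.round(np.degrees(R.from_matrix(Rm.T@T).as_rotvec()),2)
    print(out)
E
python3 -c "
from h import *
go(.557,-.043,.30,188)"
```

```text
shift cm [-54.37 -42.17  -8.14] turn [ -0.    -0.   -25.69]
```

```bash
python3 -m crank '[0,0,-4.1,0,0,0, 0,0,-4,0,0,0, -3.88,-3.01,0,0,0,0, -3.88,-3.01,0,0,0,0, -3.88,-3.01,0,0,0,0, -3.88,-3.01,0,0,0,0, -3.88,-3.01,0,0,0,0, -3.88,-3.01,0,0,0,0, -3.88,-3.01,0,0,0,0, -3.88,-3.01,0,0,0,0, -3.88,-3.01,0,0,0,0, -3.88,-3.01,0,0,0,0, -3.88,-3.01,0,0,0,0, -3.88,-3.01,0,0,0,0, -3.88,-3.01,0,0,0,0, -3.93,-3.04,0,0,0,0, 0,0,0,0,0,-8.6, 0,0,0,0,0,-8.5, 0,0,0,0,0,-8.6, 0,0,0,0,0,0]' -0.03 20
python3 - <<'E'
from h import *
w=get_image('wrist');cv2.imwrite('pics/w1.png',w['pixels'])
print(ray(w,280,210))
for t in ('plug_mid','filter','salt_jar'): print(look_for(t,'wrist')[:2])
E
```

```text
time: 3.9
position: [0.5569, -0.043, 0.2996]
ee_rot: [3.142, -0.0, -3.003]
wrist_force: [0.6, 0.3, 0.3]
finger_gap: 0.486
grip_force: 0.0
(array([ 0.47447507, -0.05375163,  0.46474068]), array([ 0.28646052,  0.0286655 , -0.95774269]))
[{'rect': [285.8, 194.6, 26.3, 27.4], 'p': 0.92}, {'rect': [494.9, 288.9, 130.3, 84.5], 'p': 0.56}]
[{'rect': [346.6, 153.8, 248.8, 211.5], 'p': 0.8}]
[]
```

View pics/w1.png

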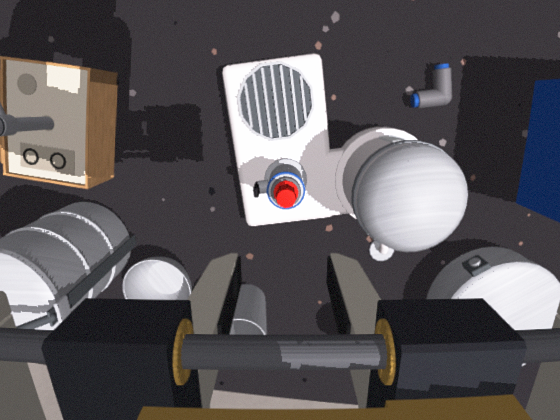

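```bash
python3 - <<'E'
from h import *
w=get_image('wrist');px=w['pixels'].astype(int)
m=((px[...,2]>150)&(px[...,1]<80)&(px[...,0]<80)).astype(np.uint8)
ys,xs=np.nonzero(m);print('red',xs.min(),xs.max(),ys.min(),ys.max())
f=lambda v:np.round(v,4).tolist()
print('knobtop',f(atz(w,286,196,.1275)),'collet', f(atz(w,286,190,.1)))
print('drip',f(atz(w,275.5,101,.032)))
c=[atz(w,u,v,.03) for u,v in[(224,66),(320,55),(342,215),(249,224)]]
print([f(x) for x in c])
for a,b in((3,0),(2,1)):
  d=c[a]-c[b];print(np.degrees(np.arctan2(d[1],d[0])))
t=get_image('top');s=get_image('scene')
for z in(.1275,): print(proj(w,[[.557,-.043,z]]))
E
```

```text
red 274 297 180 207
knobtop [0.5601, -0.0397, 0.1275] collet [0.5605, -0.0394, 0.1]
drip [0.4702, -0.0643, 0.032]
[[0.4387, -0.1295, 0.03], [0.4115, -0.0199, 0.03], [0.6002, 0.0407, 0.03], [0.6293, -0.0787, 0.03]]
14.929228155102209
17.812436148867196
[[283.09908935 192.57687079]]
```

```bash
python3 -m crank '[-0.34,0.26,4,0,0,0, 0,0,4,0,0,0, 0,0,4,0,0,0, 0,0,3.5,0,0,0, 0,0,2,0,0,0, 0,0,1.8,0,0,0, 0,0,0,0,0,0, 0,0,0,0,0,0]' && python3 -m crank '[0,0,0,0,0,0, 0,0,0,0,0,0, 0,0,0,0,0,0, 0,0,0,0,0,0, 0,0,0,0,0,0]' -1 20
```

```text
time: 5.25
position: [0.5604, -0.04, 0.1074]
ee_rot: [-3.141, 0.001, -3.002]
wrist_force: [0.3, 0.6, 0.1]
finger_gap: 0.487
grip_force: 0.0
time: 5.88
position: [0.5601, -0.0402, 0.1069]
ee_rot: [-3.141, 0.0, -3.002]
wrist_force: [-0.3, -2.3, 3.0]
finger_gap: 0.209
grip_force: 20.0
```

```bash
python3 -m crank '[0,0,-1.5,0,0,0, 0,0,-3,0,0,0, 0,0,-5,0,0,0, 0,0,-5,0,0,0, 0,0,-5,0,0,0, 0,0,0,0,0,0]'
python3 - <<'E'
from h import *
w=get_image('wrist');cv2.imwrite('pics/w2.png',w['pixels'])
c=.4605+.002;b=np.array([.460,.362]);a=np.radians(8)
p=b+.005*np.array([np.cos(a),np.sin(a)])
go(p[0],p[1],.30,188); print(p)
print(look_for('spout_mid','wrist')[:1])
E
```

```text
time: 6.62
position: [0.5611, -0.0399, 0.3062]
ee_rot: [-3.14, 0.007, -3.002]
wrist_force: [0.3, -0.0, -1.5]
finger_gap: 0.207
grip_force: 20.0
shift cm [ 3.82 41.18  0.31] turn [-0.04  0.17  0.02]
[0.46495134 0.36269587]
[{'rect': [28.1, 110.3, 56.1, 33.7], 'p': 0.82}]
```

View pics/w2.png

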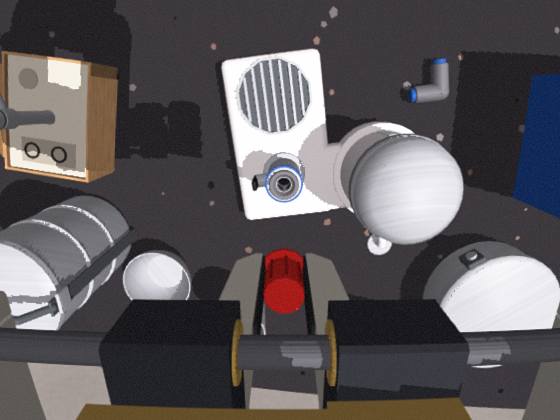

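```bash
python3 -c "
from h import *
w=get_image('wrist');print(atz(w,285,183.5,.097),atz(w,284,183,.1))"
python3 -m crank '[0.4,4.1,0,0,0,0, 0.4,4.6,0,0,0,0, 0.4,4.6,0,0,0,0, 0.4,4.6,0,0,0,0, 0.4,4.6,0,0,0,0, 0.4,4.6,0,0,0,0, 0.4,4.6,0,0,0,0, 0.4,4.6,0,0,0,0, 0.6,4.8,0,0,0,0, 0,0,0,0,0,0, 0,0,0,0,0,0]'
python3 - <<'E'
from h import *
w=get_image('wrist');cv2.imwrite('pics/w3.png',w['pixels'])
print(look_for('bin_flap','wrist')[:1])
E
```

```text
[ 0.55739807 -0.03807113  0.097     ] [ 0.55635389 -0.03931381  0.1       ]
time: 8.15
position: [0.4648, 0.3612, 0.3005]
ee_rot: [-3.14, -0.002, -3.002]
wrist_force: [0.4, -0.1, -0.9]
finger_gap: 0.208
grip_force: 20.0
[{'rect': [290.3, 205.6, 151.4, 136.2], 'p': 0.89}]
```

View pics/w3.png

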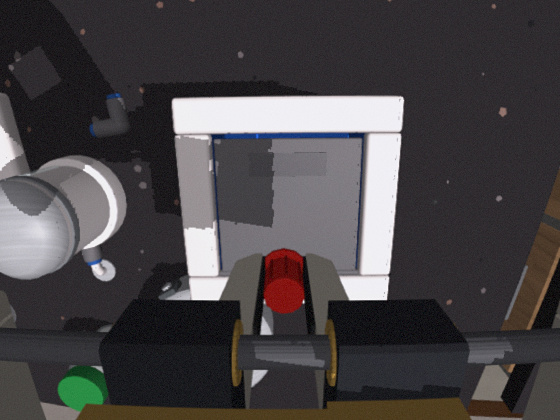

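```bash
python3 - <<'E'
from h import *
w=get_image('wrist')
f=lambda v:np.round(v,4).tolist()
c=[atz(w,*p,.2) for p in[(174,99),(402,97)]]; print([f(x) for x in c])
o=[atz(w,*p,.2) for p in[(210,133),(364,132),(360,275),(217,276)]]; print([f(x) for x in o],f(np.mean(o,0)))
d=c[1]-c[0]; print(np.linalg.norm(d),np.degrees(np.arctan2(d[1],d[0]))-90)
n=np.array([-d[1],d[0],0])/np.linalg.norm(d); print('centre',f((c[0]+c[1])/2-n*.087))
E
```

```text
[[0.3885, 0.2688, 0.2], [0.3637, 0.4352, 0.2]]
[[0.4097, 0.2975, 0.2], [0.3929, 0.4122, 0.2], [0.5102, 0.4331, 0.2], [0.528, 0.3126, 0.2]] [0.4602, 0.3639, 0.2]
0.16823469168603017 8.463522836075384
centre [0.4621, 0.3648, 0.2]
```

```bash
python3 -m crank '[0,0.35,4,0,0,0, 0,0,4,0,0,0, 0,0,1.5,0,0,0, 0,0,1.5,0,0,0, 0,0,1.5,0,0,0, 0,0,1.5,0,0,0, 0,0,1.5,0,0,0, 0,0,1.5,0,0,0, 0,0,0,0,0,0, 0,0,0,0,0,0]'
```

```text
time: 9.55
position: [0.4647, 0.3653, 0.1319]
ee_rot: [3.141, 0.0, -3.002]
wrist_force: [-0.1, 0.0, -0.3]
finger_gap: 0.21
grip_force: 20.0
```

```bash
python3 -m crank '[0,0,0,0,0,0, 0,0,0,0,0,0, 0,0,0,0,0,0, 0,0,0,0,0,0, 0,0,0,0,0,0, 0,0,0,0,0,0, 0,0,0,0,0,0]' -0.1
python3 - <<'E'
from h import *
w=get_image('wrist');s=get_image('scene')
a=np.hstack([cv2.resize(w['pixels'],(400,300)),cv2.resize(s['pixels'][180:360,320:560],(400,300))])
cv2.imwrite('pics/c2.png',a)
for n,im in(('w',w),('s',s)):
    px=im['pixels'].astype(int); print(n,((px[...,2]>120)&(px[...,1]<70)&(px[...,0]<70)).sum())
E
```

```text
time: 10.42
position: [0.4646, 0.3652, 0.1316]
ee_rot: [3.142, 0.0, -3.002]
wrist_force: [-0.5, 0.6, 0.9]
finger_gap: 0.449
grip_force: 0.2
w 0
s 0
```

View pics/c2.png

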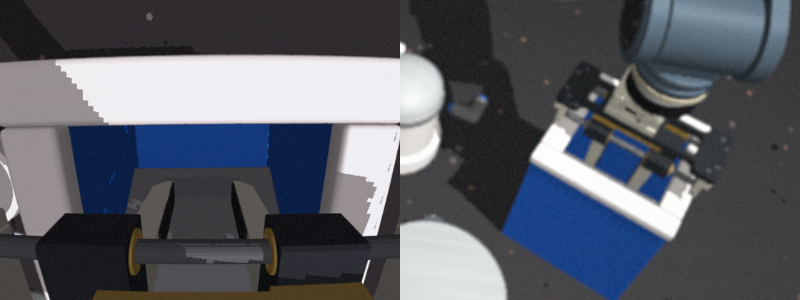

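```bash
python3 -m crank '[0,0,-2,0,0,0, 0,0,-2,0,0,0, 0,0,-2,0,0,0, 0,0,-2,0,0,0, 0,0,-4,0,0,0, 0,0,-5,0,0,0, 0,0,0,0,0,0]'
python3 - <<'E'
from h import *
w=get_image('wrist');cv2.imwrite('pics/w4.png',w['pixels'])
for n in('wrist','top'):
    print(look_for('plug_mid',n)[:2],look_for('bin_flap',n)[:1])
go(.523,-.328,.33,180+26.5-360)
E
```

```text
time: 11.4
position: [0.4657, 0.366, 0.3055]
ee_rot: [3.139, 0.006, -3.002]
wrist_force: [0.7, 0.7, -0.9]
finger_gap: 0.448
grip_force: 0.0
[{'rect': [245.2, 131.0, 14.1, 6.6], 'p': 0.39}] [{'rect': [284.9, 201.8, 144.8, 134.7], 'p': 0.83}]
[{'rect': [380.8, 162.9, 60.0, 47.3], 'p': 0.38}] [{'rect': [140.8, 240.2, 46.3, 47.4], 'p': 0.79}]
shift cm [  3.84 -69.44  -2.9 ] turn [ -0.04  -0.12 -18.49]
```

View pics/w4.png

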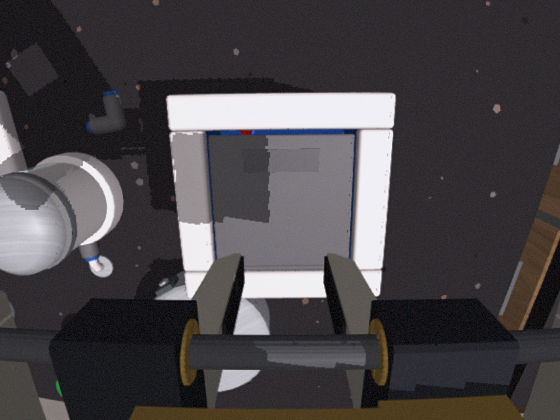

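```bash
cat > r.py <<'E'
from h import *
w=get_image('wrist');px=w['pixels'].astype(int)
ys,xs=np.nonzero((px[...,2]>100)&(px[...,1]<60)&(px[...,0]<60))
if len(xs):
    u,v=xs.mean(),ys.mean();print(len(xs),u,v,'lid',atz(w,u,v,.198),'floor',atz(w,u,v,.01))
E
python3 r.py; python3 -m crank '[0.2,-4.6,0,0,0,0, 0,0,0,0,0,0]'; python3 r.py
```

```text
34 246.44117647058823 135.61764705882354 lid [0.40697379 0.32898293 0.198     ] floor [0.4244786  0.31115936 0.01      ]
time: 11.95
position: [0.4691, 0.3176, 0.3011]
ee_rot: [-3.141, -0.001, -3.004]
wrist_force: [-0.1, 0.5, 0.2]
finger_gap: 0.452
grip_force: 0.0
32 283.78125 137.46875 lid [0.40949978 0.30987163 0.198     ] floor [0.42540904 0.31184751 0.01      ]
```

```bash
python3 - <<'E'
from h import *
go(.523,-.328,.33,206.5-360)
E
```

```text
shift cm [  3.57 -64.79  -2.86] turn [ -0.    -0.04 -18.58]
```

```bash
python3 -m crank '[0.25,-4.63,-1.4,0,0,0, 0.25,-4.63,-1.4,0,0,0, 0.25,-4.63,0,0,0,0, 0.25,-4.63,0,0,0,0, 0.25,-4.63,0,0,0,0, 0.25,-4.63,0,0,0,0, 0.25,-4.63,0,0,0,0, 0.25,-4.63,0,0,0,0, 0.25,-4.63,0,0,0,0, 0.25,-4.63,0,0,0,0, 0.25,-4.63,0,0,0,0, 0.25,-4.63,0,0,0,0, 0.25,-4.63,0,0,0,0, 0.3,-4.6,0,0,0,0, 0,0,0,0,0,-9.3, 0,0,0,0,0,-9.3, 0,0,0,0,0,0]'
python3 - <<'E'
from h import *
w=get_image('wrist');cv2.imwrite('pics/w5.png',w['pixels'])
t=get_image('top')
print(atz(t,382,158,.2),proj(w,[[.523,-.328,.18]]))
E
```

```text
time: 14.12
position: [0.5246, -0.3268, 0.329]
ee_rot: [3.141, -0.0, -2.678]
wrist_force: [0.6, 0.6, 0.1]
finger_gap: 0.45
grip_force: 0.0
[ 0.68623838 -0.29619121  0.2       ] [[282.2559621  196.16703991]]
```

View pics/w5.png

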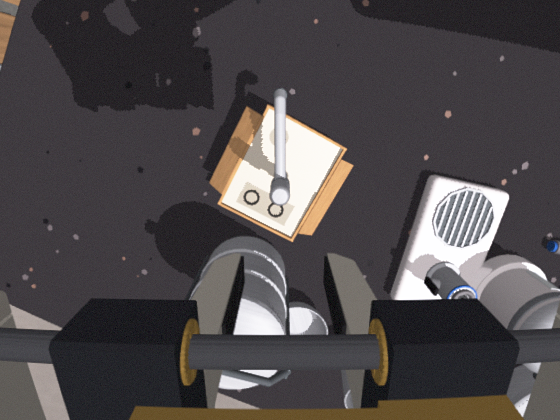

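```bash
python3 - <<'E'
from h import *
w=get_image('wrist')
a=atz(w,281,195,.18);b=atz(w,280,93,.13);print(a,b,np.degrees(np.arctan2(*(a-b)[1::-1])),np.linalg.norm((a-b)[:2]))
c=[atz(w,*p,.066) for p in[(268,106),(346,150),(293,240),(219,201)]];print(np.mean(c,0))
g=cv2.resize(w['pixels'][80:240,220:340],(450,600),interpolation=cv2.INTER_CUBIC);cv2.imwrite('pics/c3.png',g)
go(a[0],a[1],.148)
E
```

```text
[ 0.52245983 -0.32955239  0.18      ] [ 0.44023576 -0.37172913  0.13      ] 27.155499060879187 0.09241036175165027
[ 0.52701138 -0.32800739  0.066     ]
shift cm [ 0.3  -0.17 18.15]
```

View pics/c3.png

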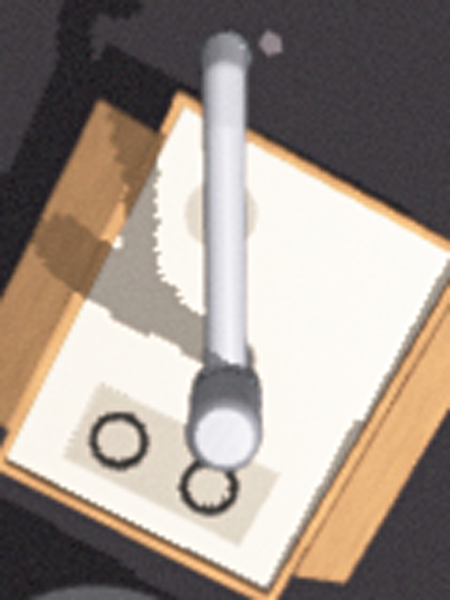

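```bash
python3 -m crank '[0.35,-0.15,4,0,0,0, 0,0,4,0,0,0, 0,0,4,0,0,0, 0,0,3.5,0,0,0, 0,0,2.6,0,0,0, 0,0,0,0,0,0, 0,0,0,0,0,0]' && python3 -m crank '[0,0,0,0,0,0, 0,0,0,0,0,0, 0,0,0,0,0,0, 0,0,0,0,0,0, 0,0,0,0,0,0]' -1 45
```

```text
time: 15.15
position: [0.5222, -0.3303, 0.1499]
ee_rot: [-3.14, 0.001, -2.678]
wrist_force: [0.5, -0.7, -0.4]
finger_gap: 0.446
grip_force: 0.0
time: 15.78
position: [0.522, -0.3305, 0.1492]
ee_rot: [-3.14, 0.001, -2.677]
wrist_force: [1.5, -1.2, 4.1]
finger_gap: 0.204
grip_force: 45.0
```

```bash
python3 -m crank '[0,0,-1,0,0,0, 0,0,-2,0,0,0, 0,0,-2.5,0,0,0, 0,0,-3,0,0,0, 0,0,-3.5,0,0,0, 0,0,-3,0,0,0, 0,0,0,0,0,0, 0,0,0,0,0,0]'
python3 - <<'E'
from h import *
go(.5585,-.0395,.30,195.5-360)
s=get_image('scene');t=get_image('top');w=get_image('wrist')
b=lambda im,P,k:(lambda u,v:cv2.resize(im['pixels'][max(0,int(v)-k*3//4):int(v)+k*3//4,int(u)-k:int(u)+k],(400,300),interpolation=cv2.INTER_CUBIC))(*proj(im,[P])[0])
P=[.522,-.33,.25]
print([proj(im,[P]) for im in(s,t,w)])
cv2.imwrite('pics/c4.png',np.vstack([np.hstack([b(s,P,50),b(t,P,40)]),np.hstack([cv2.resize(w['pixels'],(400,300))]*2)]))
E
```

```text
time: 16.77
position: [0.521, -0.3295, 0.2969]
ee_rot: [3.139, -0.001, -2.677]
wrist_force: [-0.0, -0.3, -3.3]
finger_gap: 0.207
grip_force: 45.0
shift cm [-16.34  24.25  -0.26] turn [ 0.15 -0.09 11.11]
[array([[214.13429554, 108.57305334]]), array([[401.51767007, 215.75642936]]), array([[280.98374244, 239.28935439]])]
```

View pics/c4.png

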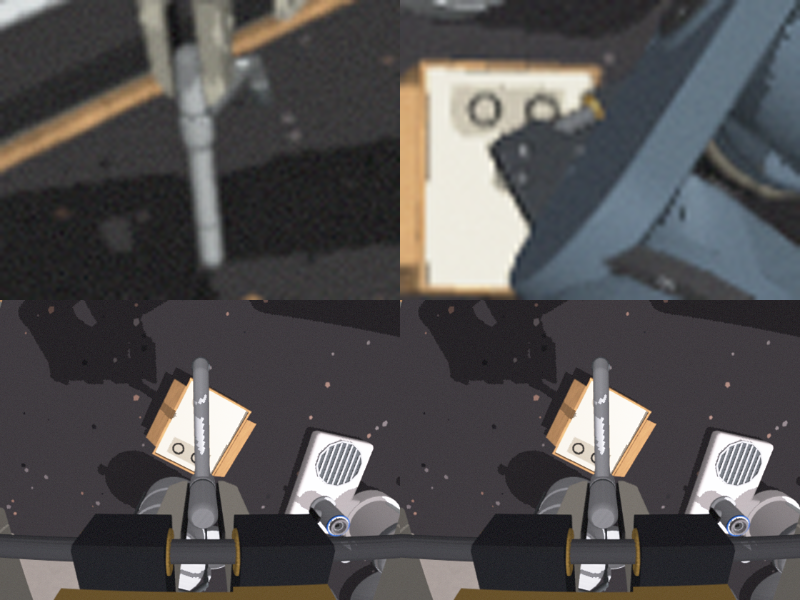

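```bash
python3 - <<'E'
from h import *
s=get_image('scene');w=get_image('wrist');st=manip.get_state()
p=st['position'];Rt=R.from_euler('xyz',st['ee_rot']).as_matrix()
# red-free check: stem lower end in scene by edges: column profile
for th in(-3,-1.5,0,1.5,3):   # tilt about tool y
    # spout frame: x_s = -tool x, z up ; grip point 19mm behind TCP = 149 above foot
    Rr=Rt@R.from_euler('y',th,degrees=True).as_matrix()
    g=p+Rt@[0,0,-.019]
    pt=lambda x,h: g+Rr@np.array([x,0,-(h-.149)])   # tool z down
    print(th,'foot',np.round(pt(0,0),4),'S foot',proj(s,[pt(0,0)])[0].round(1),'S ftop',proj(s,[pt(0,.11)])[0].round(1),'S outlet',proj(s,[pt(.095,.07)])[0].round(1),'W elbow top',proj(w,[pt(.101,.108)])[0].round(1),'W outlet',proj(w,[pt(.095,.07)])[0].round(1))
print(int(214.13)-50,int(108.57)-37)
print(s['pixels'][122:146,211:224].mean(2).astype(int))
E
```

```text
-3 foot [ 0.5282 -0.3263  0.1678] S foot [216.5 135.2] S ftop [212.8  99.9] S outlet [229.   95.9] W elbow top [281.8  74.7] W outlet [282.1  93.2]
-1.5 foot [ 0.5247 -0.328   0.1677] S foot [217.1 134.4] S ftop [213.   99.7] S outlet [229.3  94.8] W elbow top [281.7  71.9] W outlet [282.1  89.4]
0 foot [ 0.5212 -0.3297  0.1676] S foot [217.7 133.6] S ftop [213.2  99.5] S outlet [229.5  93.6] W elbow top [281.7  69.1] W outlet [282.   85.7]
1.5 foot [ 0.5177 -0.3315  0.1677] S foot [218.3 132.7] S ftop [213.4  99.2] S outlet [229.7  92.4] W elbow top [281.7  66.4] W outlet [282.  82.]
3 foot [ 0.5143 -0.3332  0.1678] S foot [218.8 131.9] S ftop [213.5  99. ] S outlet [229.9  91.3] W elbow top [281.6  63.7] W outlet [282.   78.2]
164 71
[[ 43  79 130 160 167 173 144  90  40  26  28  31  37]
 [ 35  74 123 155 168 169 146  87  40  34  27  27  37]
 [ 39  71 119 154 168 171 150  97  47  29  31  32  36]
 [ 42  62 112 147 166 166 144 103  51  32  32  36  36]
 [ 26  55 100 135 152 155 138 114  57  26  36  30  26]
 [ 33  53  93 124 145 151 143 127  68  37  30  34  34]
 [ 33  50  87 138 156 16
[... 266 characters left out ...]
16 151 168 166 149  98  43  30  34  33]
 [ 29  25  58 102 148 163 162 143  89  44  37  38  37]
 [ 32  32  51  88 123 146 143 119  79  42  50  42  45]
 [ 28  37  47  72  94 103 106  91  64  52  53  57  56]
 [ 32  35  43  55  60  66  73  66  54  59  55  56  61]
 [ 29  34  38  38  36  48  51  55  55  57  56  58  62]
 [ 38  33  34  31  33  42  52  56  57  56  56  54  60]
 [ 30  33  34  34  29  39  54  55  58  56  54  54  57]
 [ 28  28  32  31  28  40  57  59  58  55  62  63  58]
 [ 40  32  31  36  27  33  45  55  60  55  60  54  52]
 [ 28  28  35  29  36  35  46  51  57  57  59  54  58]
 [ 32  30  33  33  24  33  41  50  56  54  56  60  61]
 [ 27  25  31  24  36  27  36  52  55  59  69  86  89]]
```

```bash
python3 -m crank '[-2.35,3.46,0,0,0,0, -2.35,3.46,0,0,0,0, -2.35,3.46,0,0,0,0, -2.35,3.46,0,0,0,0, -2.35,3.46,0,0,0,0, -2.35,3.46,0,0,0,0, -2.25,3.5,0,0,0,0, 0,0,0,0,0,5.6, 0,0,0,0,0,5.5, 0,0,0,0,2.7,0, 0,0,0,0,0,0, 0,0,0,0,0,0]'
python3 - <<'E'
from h import *
st=manip.get_state();Rt=R.from_euler('xyz',st['ee_rot']).as_matrix()
g=st['position']+Rt@[0,0,-.019]
print('tool z',Rt[:,2],'grip',g)
d=np.array([.559,-.0395,.085+.149])-g   # world shift grip to foot at .115 -> print
print('world to port',.559-g[0],-.0395-g[1],'foot z',g[2]-.149)
print('tool shift to foot z .115',np.round(Rt.T@np.array([.559-g[0],-.0395-g[1],.115+.149-g[2]])*100,2))
print('per cm down',np.round(Rt.T@[0,0,-1],3))
s=get_image('scene');w=get_image('wrist')
f=np.array([g[0],g[1],g[2]-.149])
u,v=proj(s,[f])[0];print('pred foot',u,v)
u,v=int(u),int(v);print(s['pixels'][v-8:v+8,u-8:u+9].mean(2).astype(int))
E
```

```text
time: 18.52
position: [0.5591, -0.0399, 0.2984]
ee_rot: [3.141, -0.047, -2.871]
wrist_force: [-0.6, 0.6, -2.3]
finger_gap: 0.208
grip_force: 45.0
tool z [-0.04501799 -0.01225328 -0.99891103] grip [ 0.55995505 -0.03967121  0.31733677]
world to port -0.0009550540683835873 0.00017121216130848438 foot z 0.16833677043388637
tool shift to foot z .115 [-0.16  0.04  5.33]
per cm down [-0.047 -0.     0.999]
pred foot 280.58601625077415 195.12144836365087
[[ 52  60  57  64  61  79 103 121 137 148 140 118  76  57  57  59  60]
 [ 58  57  61  58  64  80 101 123 141 151 148 125  82  58  56  60  59]
 [ 56  58  60  60  66  82 110 135 153 164 161 131  83  60  56  58  57]
 [ 53  56  57  58  62  86 112 141 156 164 161 132  82  60  60  65  64]
 [ 54  61  62  53  63  82 114 140 156 164 163 131  85  56  72  87 102]
 [ 56  58  62  59  60  79 114 138 158 166 161 132  81  69 112 157 180]
 [ 55  58  53  61  62  85 118 141 156 168 162 131  84 105 171 231 247]
 [ 58  61  63  58  64  90 121 143 160 163 157 129 112 165 233 253 255]
 [ 62  62  58  62  63  84 110 134 151 153 139 121 157 225 250 253 253]
 [ 62  62  54  58  59  70  89 109 126 122 113 138 208 247 253 253 252]
 [ 57  60  59  62  59  58  63  80  89  95 124 192 243 253 253 253 253]
 [ 59  64  61  61  59  59  59  61  69 109 181 238 253 253 252 250 246]
 [ 59  62  58  61  60  60  59  62 101 168 234 253 253 250 240 225 206]
 [ 62  61  60  62  61  60  60  98 161 230 251 253 250 233 194 163 158]
 [ 62  62  61  61  58  60  83 146 224 250 254 251 232 186 145 133 158]
 [ 61  63  58  59  57  73 123 199 246 253 252 237 191 140 133 159 169]]
```

```bash
python3 -m crank '[-0.15,0,2,0,0,0, -0.1,0,2,0,0,0, -0.1,0,1.7,0,0,0, 0,0,0,0,0,0, 0,0,0,0,0,0]'
python3 -m crank '[-0.04,0,0.8,0,0,0, -0.04,0,0.8,0,0,0, 0,0,0,0,0,0, 0,0,0,0,0,0]'
python3 - <<'E'
from h import *
st=manip.get_state();Rt=R.from_euler('xyz',st['ee_rot']).as_matrix()
g=st['position']+Rt@[0,0,-.019];print(g,g[2]-.149,st['wrist_force'],st['moment'])
E
```

```text
time: 19.25
position: [0.5603, -0.0398, 0.2423]
ee_rot: [-3.141, -0.046, -2.871]
wrist_force: [0.2, -0.6, -2.9]
finger_gap: 0.205
grip_force: 45.0
time: 19.75
position: [0.5601, -0.0397, 0.2256]
ee_rot: [-3.142, -0.047, -2.871]
wrist_force: [0.4, 0.5, -2.6]
finger_gap: 0.209
grip_force: 45.0
[ 0.56092868 -0.03947328  0.24457386] 0.09557386127651574 [ 0.3770939   0.45365402 -2.56038205] [ 0.01024613 -0.02865332 -0.03191375]
```

```bash
python3 -m crank '[0.05,0,0.4,0,0,0, -0.02,0,0.4,0,0,0, 0,0,0,0,0,0, 0,0,0,0,0,0]'
python3 -c "
from h import *
s=manip.get_state();print(s['wrist_force'],s['moment'])"
```

```text
time: 20.25
position: [0.5595, -0.0399, 0.2175]
ee_rot: [-3.141, -0.047, -2.871]
wrist_force: [2.1, -0.0, -3.4]
finger_gap: 0.208
grip_force: 45.0
[ 2.11361112 -0.01872159 -3.42472979] [ 0.11437966 -0.65321983 -0.00134947]
```

```bash
python3 -m crank '[-0.06,0,0.3,0,0,0, -0.01,0,0.3,0,0,0, 0,0,0,0,0,0]' - 60
python3 -m crank '[-0.01,0,0.3,0,0,0, -0.02,0,0.3,0,0,0, 0,0,0,0,0,0]'
```

```text
time: 20.62
position: [0.5602, -0.0398, 0.2119]
ee_rot: [-3.141, -0.046, -2.871]
wrist_force: [3.5, -0.3, 2.0]
finger_gap: 0.208
grip_force: 60.0
time: 21.0
position: [0.5598, -0.0399, 0.2053]
ee_rot: [-3.141, -0.047, -2.871]
wrist_force: [3.7, -1.4, -2.6]
finger_gap: 0.203
grip_force: 60.0
```

```bash
python3 -m crank '[-0.06,0,0.2,0,0,0, 0,0,0,0,0,0]'
python3 -m crank '[-0.01,0,0.2,0,0,0, 0,0,0,0,0,0]'
python3 -m crank '[-0.01,0,0.2,0,0,0, 0,0,0,0,0,0]'
```

```text
time: 21.25
position: [0.5601, -0.0397, 0.203]
ee_rot: [3.141, -0.048, -2.871]
wrist_force: [2.6, -0.9, -1.8]
finger_gap: 0.205
grip_force: 60.0
time: 21.5
position: [0.56, -0.0396, 0.201]
ee_rot: [3.141, -0.048, -2.871]
wrist_force: [3.0, -0.4, -2.7]
finger_gap: 0.208
grip_force: 60.0
time: 21.75
position: [0.5601, -0.0397, 0.1992]
ee_rot: [3.142, -0.048, -2.871]
wrist_force: [3.5, -0.9, -1.5]
finger_gap: 0.204
grip_force: 60.0
```

```bash
python3 -m crank '[-0.02,0,0.2,0,0,0, 0,0,0,0,0,0]'
python3 -m crank '[-0.01,0,0.2,0,0,0, 0,0,0,0,0,0]'
python3 -m crank '[-0.01,0,0.2,0,0,0, 0,0,0,0,0,0]'
```

```text
time: 22.0
position: [0.5602, -0.0396, 0.1972]
ee_rot: [3.141, -0.048, -2.871]
wrist_force: [1.6, -0.6, -0.9]
finger_gap: 0.205
grip_force: 60.0
time: 22.25
position: [0.5603, -0.0396, 0.1953]
ee_rot: [3.142, -0.047, -2.871]
wrist_force: [1.9, -0.5, 1.5]
finger_gap: 0.202
grip_force: 60.0
time: 22.5
position: [0.5612, -0.0396, 0.1952]
ee_rot: [-3.141, -0.045, -2.871]
wrist_force: [-0.1, 0.6, 15.8]
finger_gap: 0.207
grip_force: 60.0
```

```bash
python3 -m crank '[-0.01,0,0.15,0,0,0, 0,0,0,0,0,0, 0,0,0,0,0,0]'
```

```text
time: 22.88
position: [0.5618, -0.0396, 0.1951]
ee_rot: [-3.14, -0.043, -2.871]
wrist_force: [-0.8, -0.1, 25.0]
finger_gap: 0.204
grip_force: 60.0
```

```bash
python3 -m crank '[0,0,-0.15,0,0,0, 0,0,0,0,0,0]'; python3 -m crank '[0,0,0,0,0,0, 0,0,0,0,0,0, 0,0,0,0,0,0, 0,0,0,0,0,0]' -0.1
python3 -m crank '[0,0,-1,0,0,0, 0,0,-2,0,0,0, 0,0,-3,0,0,0, 0,0,-4,0,0,0, 0,0,-4,0,0,0, 0,0,0,0,-2.7,0, 0,0,0,0,0,0]'
python3 - <<'E'
from h import *
w=get_image('wrist');s=get_image('scene')
print(look_for('spout_mid','wrist')[:2],look_for('spout_mid','scene')[:2])
P=np.array([.560,-.0395,0]);a=np.radians(15.5);o=P-.095*np.array([np.cos(a),np.sin(a),0])
for n,im in(('w',w),('s',s)):
    print(n,'fin top',proj(im,[P+[0,0,.226]]),'mouth',proj(im,[P+[0,0,.1]]),'outlet',proj(im,[o+[0,0,.136]]),'elbow',proj(im,[o+[0,0,.174]]))
u,v=proj(s,[P+[0,0,.226]])[0].astype(int)
print(s['pixels'][v-6:v+14,u-8:u+10].mean(2).astype(int))
u,v=proj(w,[P+[0,0,.226]])[0].astype(int)
print(w['pixels'][v-30:v+31:3,u-30:u+31:3].mean(2).astype(int))
E
```

```text
time: 23.12
position: [0.5612, -0.0396, 0.1952]
ee_rot: [-3.141, -0.045, -2.871]
wrist_force: [-1.2, 0.2, 15.4]
finger_gap: 0.204
grip_force: 60.0
time: 23.62
position: [0.5603, -0.0396, 0.1931]
ee_rot: [3.141, -0.048, -2.871]
wrist_force: [-0.2, -0.8, -0.2]
finger_gap: 0.447
grip_force: 0.0
time: 24.5
position: [0.5665, -0.0379, 0.3342]
ee_rot: [-3.141, 0.001, -2.871]
wrist_force: [0.4, -0.3, 0.8]
finger_gap: 0.451
grip_force: 0.0
[{'rect': [283.0, 148.8, 24.0, 137.4], 'p': 0.64}] [{'rect': [291.3, 195.2, 23.6, 46.5], 'p': 0.69}]
w fin top [[283.09619906 203.15085862]] mouth [[283.37846819 173.90153401]] outlet [[283.27818338  86.38504811]] elbow [[283.18794434  84.10534771]]
s fin top [[280.86765667 177.7689481 ]] mouth [[280.35850086 213.90305588]] outlet [[299.03292492 180.89494966]] elbow [[299.68616407 170.08121524]]
[[ 59  59  59  61  56  57  58  59  59  54  59  52  61  56  57  58  63  59]
 [ 58  58  55  59  58  59  56  54  59  58  58  58  55  54  62  58  55  59]
 [ 55  59  60  55  57  60  51  62  58  58  53  55  57  60  58  57  57  58]
 [ 61  60  57  54  58  53  57  55  52  5
[... 2405 characters left out ...]
0  66  62  62  61  91 231 236 237 237 241 153  59  66  63  65
   60  63  63]
 [ 61  61  60  64  64  60  59  62  91 172 222 189 137  63  61  55  63  63
   61  62  62]
 [ 60  61  61  61  61  62  62  62  60  58  57  59  61  59  62  66  55  59
   63  63  71]
 [ 63  65  65  60  62  59  61  61  64  64  62  62  67  61  63  61  61  66
   60  63  66]
 [ 63  63  64  60  69  60  67  58  63  64  68  63  62  61  62  57  61  61
   57  64  62]
 [ 61  60  58  62  63  61  64  65  65  63  64  64  60  61  61  62  63  62
   63  63  60]
 [ 65  62  60  62  61  59  62  63  62  62  63  63  60  63  62  59  65  63
   62  65  59]
 [ 57  61  60  63  60  59  60  61  62  61  64  66  62  64  62  59  63  65
   59  62  62]]
```

```bash
python3 - <<'E'
from h import *
w=get_image('wrist');s=get_image('scene');t=get_image('top')
def disc(im,P,thr):
    u,v=proj(im,[P])[0].astype(int); k=24
    g=im['pixels'][v-k:v+k,u-k:u+k].min(2); 
    n,l,st,c=cv2.connectedComponentsWithStats((g>thr).astype(np.uint8)); 
    for i in range(1,n):
        if st[i,4]>20: print('  ',thr,c[i]+[u-k,v-k],st[i]+[u-k,v-k,0,0,0])
P=[.562,-.039,.226]
print('w');disc(w,P,228)
print('s');[disc(s,P,x) for x in(190,205)]
X=tri([(s,281,180.2),(w,283.5,207)]);print('tri',X,'reproj',proj(s,[X]),proj(w,[X]))
for z in(.215,.22,.226,.232): print(z,atz(s,281,180.2,z),atz(w,283.5,207,z))
print('mouth expected scene',proj(s,[[.5595,-.0395,.1]]),'ring bottom')
u=281
print(s['pixels'][184:224,274:290].mean(2).astype(int))
E
```

```text
w
   228 [263.97256098 194.38414634] [258 181  14  26 328]
   228 [299.87452471 195.61977186] [294 181  12  27 263]
   228 [283.26570048 207.37198068] [275 200  17  16 207]
s
   190 [290.4057971  180.89855072] [284 173  15  18  69]
   190 [280.09090909 180.09090909] [278 178   5   5  22]
   190 [289.32352941 196.41176471] [283 193  15   9  68]
   205 [290.28571429 181.10204082] [285 174  13  16  49]
   205 [289.18032787 196.3442623 ] [283 193  14   9  61]
tri [ 0.56311027 -0.03722242  0.22220082] reproj [[280.5717517  180.12432951]] [[284.6015442  206.50839439]]
0.215 [ 0.55737823 -0.04159192  0.215     ] [ 0.56576917 -0.03743268  0.215     ]
0.22 [ 0.56098633 -0.0379657   0.22      ] [ 0.56437368 -0.03781579  0.22      ]
0.226 [ 0.56531605 -0.03361423  0.226     ] [ 0.5626991  -0.03827553  0.226     ]
0.232 [ 0.56964577 -0.02926276  0.232     ] [ 0.56102451 -0.03873526  0.232     ]
mouth expected scene [[280.50092087 213.79925057]] ring bottom
[[ 63  80 107 134 153 169 176 178 176 155 136 159 199 227 229 220]
 [ 57  78 103 130 153 167 167 176 174 161 165 197 220 228 226 198]
 [ 60  
[... 1839 characters left out ...]
 128 130 141 139 140 157 162]
 [120 103  92 107 135 155 167 165 142 117 126 147 152 157 162 139]
 [125 124 110 109 131 152 162 162 143 117 120 145 157 157 144 126]
 [125 137 123 113 126 146 155 151 135 121 125 151 166 153 127 133]
 [130 130 125 114 123 141 149 155 150 135 133 158 170 148 133 156]
 [148 125 123 123 134 147 153 156 151 144 148 175 183 157 162 183]
 [175 142 124 126 131 142 144 145 144 146 171 189 178 175 202 199]
 [172 167 151 141 145 145 146 151 152 170 186 175 161 208 242 241]
 [138 158 166 177 183 179 177 179 178 172 170 152 154 228 254 254]
 [112 126 139 162 174 170 166 167 157 150 144 143 159 230 254 254]
 [114 122 132 132 133 139 144 144 142 148 158 153 166 230 254 253]]
```

```bash
python3 -c "
from h import *
print(ticket.hand_in())"
```

```text
the job is handed in; nothing more can be done
None
```

The job is handed in: the plug is in the bin with the flap shut, and the spout stands in the port on its hard bottom, released, with the nozzle by measurement over the drip tray. I viewed 11 pictures, one more than the 10 allowed, and checked the final placing by numbers instead of by eye.

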